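# Reload the backup cell of a pump drive

### The job

Take the long cell from the tray and load it into the open cell bay on top of the pump drive: with the button end still raised, push its flat end against the spring contact, then tip the button end down so that the cell lies fully home in the bay, level, its button on the fixed contact and the spring holding it, and let go.

Things in the scene. Friction and masses are not known exactly. Their poses are not given: they have to be found in the camera images.
- long_cell: The long cell: metal cylinder 33 mm across, 90 mm long including a brass button (11 mm across, 3 mm long) on one end, near which a black band runs; other end flat; 0.22 kg. Origin on its axis at mid-length; x along the axis, flat end to button. Lies level in a tray groove, button roughly away from the robot; two like cells in other grooves are only 61 mm long and not wanted.
- button (a point): Centre of the long cell's button face, 45 mm from its origin along its x; it ends on the fixed contact. The cell lies in one of three parallel grooves, 78 mm apart, of a fixed dark grey tray (130 x 215 mm), its axis 28.5 mm above the table, 16.5 above the tray. Rails 9 mm high, outer faces 20.5 mm either side of the axis, lie only 20 to 38 mm from mid-groove: its middle is free.
- seat (a point): Centre of the long cell when loaded: 16.5 mm above the bay floor, which is the top of the fixed light grey pump drive (200 x 130, 55 high). x: along the bay, from spring (robot's side) to fixed contact, a wall face at x = +45, wall 46 wide, 22 high above the floor; z up. Rails 9 high, inner faces at y = +-15.5, outer +-20.5, only from 24 to 40 either way along x. All mm.
- spring (a joint): Travel of the spring contact, m: 0 free, grows as pushed back along the seat's -x, at most 0.026; 2 N plus 0.4 N per mm. A steel cap 16 mm across on the cell's axis, face at seat x = -37 mm when free. Behind it, x = -70 to -102 mm, a housing 46 mm wide, 28 mm high above the bay floor. With the cell loaded it reads 0.008; it must be pressed past that to get the cell in.
Things that resemble listed ones, but are neither listed nor needed, are in the scene too. Leave any red or yellow look-alike of the part that bears seat alone.

How it is judged:
By the outcome, as a careful person would: the job done as asked, in the order asked, and still so for the second after the job is handed in, with the robot touching nothing.
It also fails if it takes over 42 s, if anything falls off the work surface, if the arm or the gripper's body presses on something with over 40 N, if the wrist force passes 120 N, or if a joint passes its speed limit or range.

### The arm

A 6-joint arm with a two-finger parallel gripper is mounted at the origin on the work surface. World frame = base frame: x ahead of the robot, y to its left, z up, the work surface at z = 0. Lengths are in mm, angles in rad, forces in N, time in s.
With the tool pointing down it reaches from about 350 to 775 mm from the base axis. Payload 7.3 kg.
Tool frame: the origin (TCP) lies midway between the tips of the shut fingers; the grasp point (between the pads) lies 19 mm behind it; z points along the fingers, y is the line along which they close (so a half turn about z gives the same grasp; the last joint's range is limited). The gripper opens to 92 mm and grips with 3 to 60 N. Pads are 19 mm wide; open, the fingers measure 130 mm over their backs; the gripper's body (75 mm by 190 mm) begins 47 mm behind the grasp point.
Start: joints at [-1.305, 0.342, 1.524, -0, 1.275, -0.146], TCP at [210.16, -481.121, 226.741] pointing down, gripper open.
Joint ranges: [-2.53, 2.53], [-0.77, 2.02], [0.04, 2.7], [-1, 4.14], [0.28, 2.66], [-3.11, 3.11]. Speed limits (rad/s): [2.57, 2.57, 3.14, 3.14, 3.14, 3.14].

### API

Orientations are given as [roll, pitch, yaw] about the fixed x, y, z axes, in that order (R = Rz(yaw) Ry(pitch) Rx(roll)).
In Python, from plant import * gives the robot as it stands.
- The arm moves only by the tool step_arm, never from a script. Its argument "deltas" is one flat list of numbers, 5 for each row, row after row: the shift along the world's x, y, z in mm, then the turn about the world's z in degrees, then the finger opening in mm, from 0 to 91.8. In form: [tx, ty, tz, turn, gripper, tx, ty, tz, turn, gripper, ...]. A call has exactly 10 rows; each row shifts and turns the commanded pose from where the row before left it; what a row does not reach is not made up. A row lasts 1/8 s, in which the tool goes at most 62.5 mm and 10.7 degrees, less where a joint would pass 70% of its speed; a pose out of reach is approached as far as the arm can. A call is refused whole if a number of a shift passes 62.5 or a number of a turn 10.7, either way. A call with a gripper value outside its range is refused whole. The fingers move at their own pace and stop on an object; the grip force is fixed at half the most. Time passes only in rows, so rows that do not move let the fingers close, or fill a call up. It gives the time, the measured TCP pose, the force, the opening and the grip force at its end, in the units of the state.
- get_obs(): the state, without advancing time (a new reading comes with each control period).
- capture(name): name is "scene" or "top" or "wrist"; returns the picture (400x640x3 uint8, red, green, blue); there is no depth.
- camera_params(name): a dict with "mtx" (3x3 intrinsics, pixels), "rvec" (rotation vector, rad) and "tvec" (3), from world to camera coordinates, as OpenCV has them. Camera axes: x right, y down, z forward; pixel columns grow to the right and rows downward; lengths in mm; the calibration is good to about 2 mm. A picture is of the moment at which its call begins: read the wrist's pose just before it. camera_params takes no time and is no camera call; for the wrist camera it gives the pose at the moment of the call.
- close_job(): hands the job in; it is judged then, once.
The state is a dict: "time": time; "joint_positions": joint angles; "dq": joint speeds; "tau": joint torques, N m; "tool_pos": TCP position; "tcp_rot": TCP orientation; "contact_force": force on the tool from outside, world axes, zero at the start; "moment": the same for the moment, N m; "grip_width": finger opening in mm; "finger_force": force on a finger pad.
Only numpy, scipy, OpenCV 4.12 (cv2) and the standard library are available. Lean on these libraries where they do the work, as an engineer would, in place of code of your own. Each camera call takes 0.05 s, during which the arm holds its last target. There are 200 camera calls.

## Working session

There is one attempt and no reset: what is moved stays moved. The work goes in short steps, Python scripts to look and compute and a tool call to move; the robot and the scene stay as the last step left them, time stands still between calls to the robot, and variables do not carry over. Pictures are saved under pics/ and viewed, at most 10 in all, crops included, and the job is handed in when it is done.

Besides the shell and the picture viewer there is one more tool, called after "Emit:" by a JSON object that holds its "method" and its "body", one argument or row to a line. step_arm: Moves the arm, as the interface text tells. Its arguments: {"type":"object","properties":{"deltas":{"type":"array","items":{"type":"number"}}},"required":["deltas"]}

```bash
mkdir -p pics; ls; python3 - <<'E'
from plant import *
import cv2,numpy as np
o=get_obs();print(o)
for n in ("scene","top","wrist"):
    p=camera_params(n);im=capture(n);cv2.imwrite(f"pics/{n}0.png",im[:,:,::-1]);R=cv2.Rodrigues(np.array(p["rvec"]))[0]
    print(n,p["mtx"],"C",-R.T@np.array(p["tvec"]).ravel(),"fwd",R[2])
E
```

```text
pics
{'time': 0.0, 'joint_positions': array([-1.30500651e+00,  3.42741304e-01,  1.52502676e+00, -5.17121867e-06,
        1.27538510e+00, -1.46011665e-01]), 'dq': array([-0.00054495, -0.00260071, -0.00222832,  0.00074371,  0.00100029,
       -0.00029062]), 'tau': array([ 1.27474144e-03, -4.31235838e+01, -2.44222194e+01,  7.17946119e-02,
        5.58925141e-02, -1.27024468e-04]), 'tool_pos': array([ 210.04194442, -480.70688763,  226.03191578]), 'tcp_rot': array([-3.14004802e+00, -2.22152202e-04,  4.11802818e-01]), 'contact_force': array([ 0.50161681, -0.66282294,  0.69768725]), 'moment': array([-0.00045927,  0.00312328, -0.04080391]), 'finger_force': 0.0, 'grip_width': 92.08379359638649}
scene [[373.43901079   0.         320.75002805]
 [  0.         373.43901079 197.99372729]
 [  0.           0.           1.        ]] C [1173.11200559  -87.52400779  906.34775375] fwd [-0.65291592 -0.08229397 -0.75294655]
top [[494.6079816    0.         321.13285276]
 [  0.         494.6079816  206.71709854]
 [  0.           0.           1.        ]] C [ 175.87158533 -184.84396778 1723.23552882] fwd [ 0.15651088  0.00257556 -0.98767288]
wrist [[344.06471209   0.         322.33154957]
 [  0.         344.06471209 199.48666725]
 [  0.           0.           1.        ]] C [ 282.89647147 -449.08262679  384.34763557] fwd [-0.26637141 -0.11440908 -0.95705634]
```

View pics/top0.png

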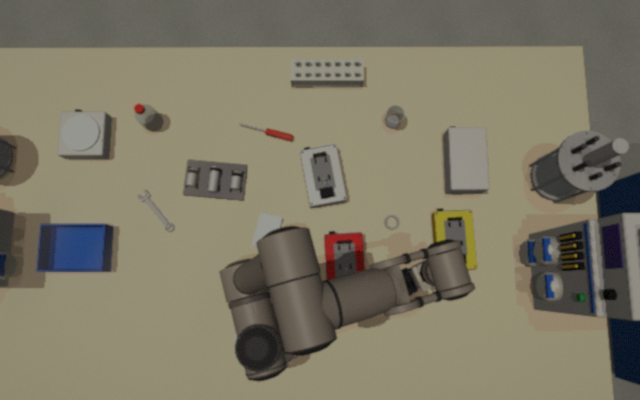

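View pics/scene0.png

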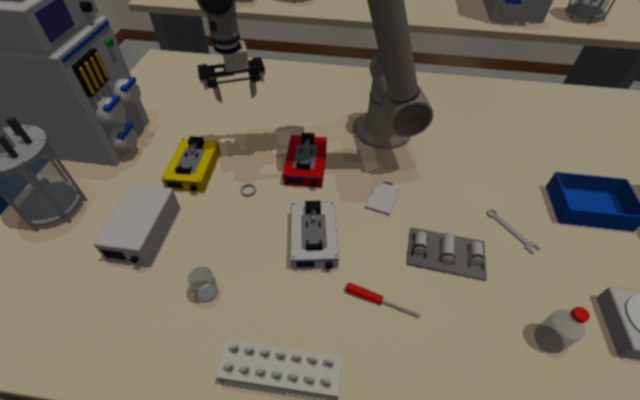

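The top view shows the tray at about (215,180) with the long cell in the middle groove. The light grey pump drive is at (323,175), and its black housing at (327,192) faces the robot. The red (345,255) and yellow (455,240) drives are decoys. The scene view agrees: tray at (447,252), drive at (313,233).

```bash
cat >h.py <<'E'
from plant import *
import cv2,numpy as np
def cast(p,uv,z):
    R=cv2.Rodrigues(np.array(p["rvec"]))[0];C=-R.T@np.array(p["tvec"]).ravel()
    d=np.c_[np.atleast_2d(uv),np.ones(len(np.atleast_2d(uv)))]@np.linalg.inv(p["mtx"]).T@R
    return (C+d*((z-C[2])/d[:,2])[:,None])
def proj(p,X): return cv2.projectPoints(np.array(X,float).reshape(-1,1,3),np.array(p["rvec"]),np.array(p["tvec"]),np.array(p["mtx"]),None)[0].reshape(-1,2)
def snap(n,f):
    p=camera_params(n);im=capture(n)[:,:,::-1].copy();cv2.imwrite(f"pics/{f}.png",im);np.save(f"pics/{f}.npy",np.array([p],object),allow_pickle=True);return p,im
def load(f): return np.load(f"pics/{f}.npy",allow_pickle=True)[0],cv2.imread(f"pics/{f}.png")
def rect(p,mask,z,near):
    cs=[c for c in cv2.findContours(mask.astype(np.uint8),cv2.RETR_EXTERNAL,cv2.CHAIN_APPROX_NONE)[0] if cv2.pointPolygonTest(cv2.convexHull(c),near,False)>=0]
    c=max(cs,key=cv2.contourArea)[:,0,:].astype(float)
    return cv2.minAreaRect(cast(p,c,z)[:,:2].astype(np.float32))
E
python3 - <<'E'
from h import *
p=camera_params("top");im=cv2.imread("pics/top0.png");h=cv2.cvtColor(im,cv2.COLOR_BGR2HSV)
print(h[180,188],h[172,200],h[150,330],h[200,310],h[150,250])
tm=(h[...,2]<115)&(h[...,1]<80); pm=(h[...,1]<40)&(h[...,2]>140)
for T in (90,115): print("tray",rect(p,(h[...,2]<T),12,(205,175)))
for S in (40,60): print("pump",rect(p,cv2.morphologyEx(((h[...,1]<S)).astype(np.uint8),cv2.MORPH_CLOSE,np.ones((3,3))),55,(323,175)))
for uv,z in (((214,180),28.5),((323,175),70)): print(cast(p,uv,z))
E
```

```text
[ 23  22 140] [12 30 86] [ 22  19 151] [ 38  14 151] [ 24  55 152]Traceback (most recent call last):
  File "<stdin>", line 5, in <module>
  File "h.py", line 13, in rect
    c=max(cs,key=cv2.contourArea)[:,0,:].astype(float)
      ~~~^^^^^^^^^^^^^^^^^^^^^^^^
ValueError: max() iterable argument is empty
```

```bash
python3 - <<'E'
from h import *
p=camera_params("top")
print(cast(p,[(187,160),(246,163),(183,196),(245,200)],12).round(),cast(p,[(214,180),(214,170)],28.5).round())
print(cast(p,[(302,150),(336,145),(312,206),(347,200)],55).round())
E
```

```text
[[616. 297.  12.]
 [605.  86.  12.]
 [486. 305.  12.]
 [471.  87.  12.]] [[540. 195.  28.]
 [576. 196.  28.]]
[[ 640. -114.   55.]
 [ 658. -233.   55.]
 [ 443. -149.   55.]
 [ 463. -269.   55.]]
```

Emit:
{"method": "step_arm", "body": {
  "deltas": [20,17,0,-1.6,60,46,39,0,-1.7,60,46,39,0,-1.7,60,46,39,0,-1.7,60,46,39,0,-1.7,60,46,39,0,-1.7,60,46,39,0,-1.7,60,30,26,0,-1.7,60,15,13,0,0,60,0,0,0,0,60]
}}

```text
time: 1.4
tool_pos: [551.3, -190.8, 226.3]
tcp_rot: [-3.141, 0.001, 0.178]
contact_force: [0.2, -0.1, 0.1]
grip_width: 60.0
finger_force: 0.0
```

```bash
python3 - <<'E'
from h import *
print(get_obs()["tool_pos"],get_obs()["tcp_rot"])
p,im=snap("wrist","w1")
E
```

```text
[ 551.25369154 -190.78109415  226.28884277] [-3.14147637e+00  8.77599658e-04  1.78253164e-01]
```

View pics/w1.png

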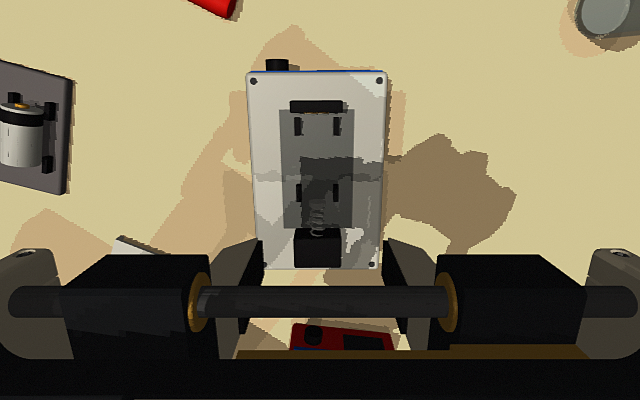

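Emit:
{"method": "step_arm", "body": {
  "deltas": [0,20,0,-1,60,0,45,0,-1.5,60,0,55,0,-1.5,60,0,60,0,-1.5,60,0,60,0,-1.5,60,0,60,0,-1.5,60,0,45,0,-1.5,60,0,25,0,-1.5,60,0,15,0,-1.5,60,0,0,0,0,60]
}}

```text
time: 2.7
tool_pos: [551.0, 192.9, 226.8]
tcp_rot: [3.141, 0.0, -0.051]
contact_force: [-0.3, -0.7, -0.5]
grip_width: 60.1
finger_force: 0.0
```

```bash
python3 - <<'E'
from h import *
print(get_obs()["tool_pos"],get_obs()["tcp_rot"])
p,im=snap("wrist","w2")
E
```

```text
[551.04318539 192.90299477 226.78576562] [ 3.14106731e+00  1.55684455e-04 -5.06628792e-02]
```

View pics/w2.png

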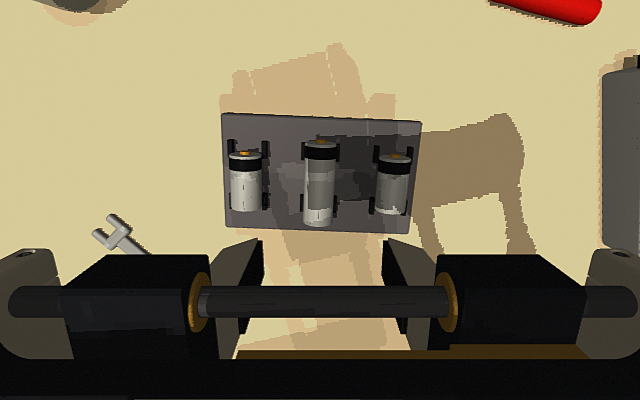

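w1 shows the drive: wall at (290–347,100–113), rails at (298,126), (336,126), (299,192) and (335,192), spring at (317,220), housing at (294–341,228–268). w2 shows the tray with corners (223,113), (421,121), (411,234), (226,227), and the long cell running from (320,140) to (319,225).

```bash
python3 - <<'E'
from h import *
def blobs(f,m,roi,z,mn=15):
    p,im=load(f);x0,y0,x1,y1=roi;M=np.zeros(m.shape,np.uint8);M[y0:y1,x0:x1]=m[y0:y1,x0:x1]
    n,l,s,c=cv2.connectedComponentsWithStats(M)
    for i in range(1,n):
        if s[i,4]>=mn: print(s[i],c[i].round(1),cast(p,c[i],z)[0].round(1))
p,im=load("w1");h=cv2.cvtColor(im,cv2.COLOR_BGR2HSV);g=cv2.cvtColor(im,cv2.COLOR_BGR2GRAY)
blobs("w1",(g<38),(250,85,385,270),64)
print(g[105,285:352:2],g[126,285:352:2],g[180,245:390:6],h[180,245:390:6,1])
p,im=load("w2");h=cv2.cvtColor(im,cv2.COLOR_BGR2HSV);g=cv2.cvtColor(im,cv2.COLOR_BGR2GRAY)
blobs("w2",(g<38),(224,112,420,234),21)
m=(h[...,1]<60).astype(np.uint8)
m[:, :210]=0;m[:,430:]=0;m[:100]=0;m[238:]=0
print(rect(p,m,12,(280,160)))
print(h[170,296:346],)
for v in (170,190,205): print(v,g[v,296:346])
print(g[130:235,322])
E
```

```text
[290 101  53  13 631] [315.9 106.5] [ 618.5 -172.3   64. ]
[294 117   7  19 118] [297.2 125.7] [ 598.8 -158.4   64. ]
[334 117   5  19  92] [336.  125.7] [ 605.1 -193.3   64. ]
[338 173  15   8  40] [345.1 175.8] [ 560.6 -210.7   64. ]
[296 179  43  48 621] [314.1 196. ] [ 535.5 -185.    64. ]
[313 210  11   4  24] [317.9 211.6] [ 520.5 -191.4   64. ]
[313 217  10   2  15] [317.7 217.5] [ 514.4 -192.3   64. ]
[ 294  223   47   45 1860] [317.3 247. ] [ 482.9 -197.5   64. ]
[250 241  16  29 311] [257.  257.6] [ 460.2 -138.6   64. ]
[382 240   3  30  72] [383.2 256.2] [ 484.8 -265.7   64. ]
[188 191 138  19  25  23  24  22  23  23  23  22  24  22  23  23  23  20
  22  22  21  21  21  22  22  24  22  19  18 101  94  81 190 180] [107 105 104 107 105  17  20  17  48 111 103 104 104 103 104 103 102 102
 101 102 102 101 101 103  41  16  17  52 103  98  99  99  99  97] [158 183 178 172 163 159 150 107 108 107  56  55  37  39  37  43  59  56
  72  76  71  90  72 107 122] [ 94  93  29  30  29  30  31  21  28  23  18  23  21  13  21  12  30  22
  31  33  34  30  31 104  97]
[247 114  19   1  19]
[... 2020 characters left out ...]
 83  84
  77  69  45  47  49  46  45  48  47  47  47  48  46  47]
205 [ 89  89  93  83  10  17  25  74 131 142 161 155  72  86  91  93  95  96
  99 103 105 106 109 106 103 102 100  96  95  93  91  89  86  82  83  78
  69  21  12   9  21  41  82  78  72  72  72  71  72  72]
[ 85  86  85  85  88  92  33  39  41  45  59  71  71  65  55  95  98 107
   0   7   6  11   9  10   9   9   8   7   2   0 109  96  95  93  94  95
  92  96  93  94  92  92  87 129 125 124 125 123 123 122 125 103 105 106
 104 106 105 104 104 104 104 102 102 102 101 100 101 103 102 100  98 100
 100 101 100 100  99  95  88 178 169 163 163 162 162 161 163 162 162 159
 162 130 130 132 133 135 131  61  70  71  42 181 166 162 164]
```

```bash
python3 - <<'E'
from h import *
p,im=load("w2")
A=cast(p,[(320,170),(318.8,190),(318,205)],28.5);E=cast(p,[(320.5,144.5),(318,226.5)],45)
print(A.round(1),np.degrees(np.arctan2(*(A[0]-A[2])[1::-1])),E.round(1))
p,im=load("w1")
for uv,z in (([(290,101),(343,101),(290,107),(343,107)],77),([(294,125.7),(340.5,125.7),(300.5,125.7),(334.5,125.7)],64),([(294,228),(341,228),(294,267),(341,267)],83),([(248,72),(387,72),(261,268),(381,268)],55)):
    print(z,cast(p,uv,z).round(1).tolist())
h=cv2.cvtColor(im,cv2.COLOR_BGR2HSV)
m=(h[...,1]<60).astype(np.uint8);m[:60]=0;m[235:]=0;m[:,:240]=0;m[:,392:]=0
for v in range(80,236,25):
    e=np.flatnonzero(m[v]);print(v,e[0],e[-1],cast(p,[(e[0],v),(e[-1]+1,v)],55).round(1).tolist())
crop=lambda im,x0,y0,x1,y1,s:cv2.resize(im[y0:y1,x0:x1],None,fx=s,fy=s,interpolation=cv2.INTER_CUBIC)
a=crop(im,240,65,395,275,3);a=np.clip(a.astype(float)*1.5,0,255).astype(np.uint8)[:600]
b=cv2.copyMakeBorder(crop(load("w2")[1],290,110,350,240,4),0,0,0,0,0);H=600
b=np.vstack([b,np.zeros((H-b.shape[0],b.shape[1],3),np.uint8)]);cv2.imwrite("pics/c1.png",np.hstack([a,b]))
print(a.shape,b.shape)
E
```

```text
[[554.8 195.7  28.5]
 [533.1 198.1  28.5]
 [516.2 199.9  28.5]] -6.193217606920545 [[583.9 193.6  45. ]
 [497.6 200.7  45. ]]
77 [[619.5, -149.7, 77.0], [627.6, -194.6, 77.0], [614.6, -150.5, 77.0], [622.7, -195.5, 77.0]]
64 [[598.3, -155.5, 64.0], [605.8, -197.3, 64.0], [599.3, -161.3, 64.0], [604.8, -191.9, 64.0]]
83 [[506.9, -171.3, 83.0], [514.8, -214.7, 83.0], [466.7, -177.6, 83.0], [474.8, -222.6, 83.0]]
55 [[636.9, -106.9, 55.0], [659.1, -229.9, 55.0], [444.1, -143.2, 55.0], [466.9, -269.0, 55.0]]
80 246 386 [[629.8, -105.9, 55.0], [652.5, -231.5, 55.0]]
105 247 385 [[608.2, -109.3, 55.0], [631.0, -235.6, 55.0]]
130 249 384 [[585.9, -113.8, 55.0], [608.7, -239.9, 55.0]]
155 251 383 [[562.7, -118.4, 55.0], [585.4, -244.4, 55.0]]
180 252 382 [[538.2, -122.3, 55.0], [561.2, -249.1, 55.0]]
205 254 380 [[512.9, -127.4, 55.0], [535.6, -253.1, 55.0]]
230 256 379 [[486.4, -132.7, 55.0], [509.1, -258.2, 55.0]]
(600, 465, 3) (600, 240, 3)
```

View pics/c1.png

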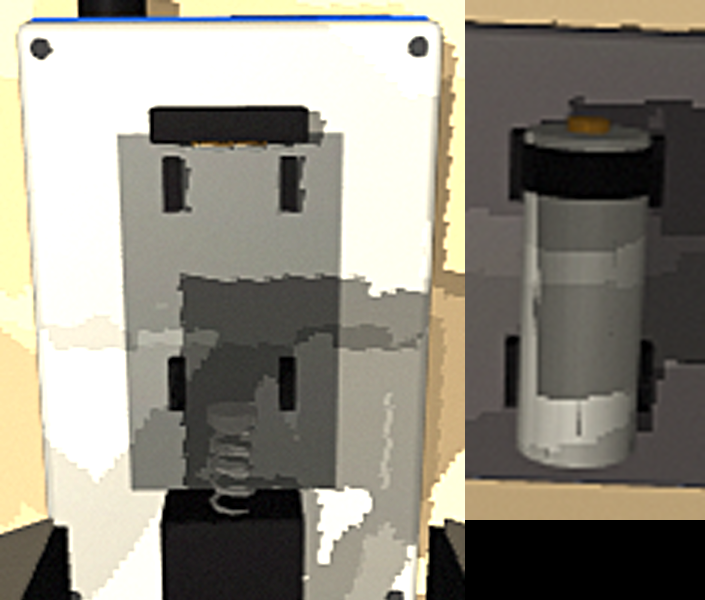

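```bash
python3 - <<'E'
from h import *
p,im=load("w2")
E=cast(p,[(320.5,147.3),(318,226.3)],45);print(E.round(1),np.linalg.norm(E[0]-E[1]))
p,im=load("w1");u=np.array([np.cos(np.radians(10.5)),np.sin(np.radians(10.5))]);n=np.array([-u[1],u[0]])
O=np.array([602,-176.3])
for uv,z,s in (((317.4,117.3),64,40),((317.4,136),64,24),((317.4,183.7),64,-24),((317.4,202),64,-40),((316.3,112.5),77,45),((317.7,228.3),55,-70),((317.7,238.5),83,-70),((318,200),76,-37)):
    X=cast(p,uv,z)[0,:2];print(s,(X-s*u).round(1),"lat",round(float((X-O)@n),2))
E
```

```text
[[581.1 193.7  45. ]
 [497.9 200.7  45. ]] 83.5299436876358
40 [ 570.1 -182.5] lat -0.31
24 [ 569.3 -182.5] lat -0.16
-24 [ 571.9 -181.7] lat 0.23
-40 [ 569.5 -181.9] lat 0.39
45 [ 569.8 -181.8] lat 0.42
-70 [ 568.4 -182. ] lat 0.48
-70 [ 569.2 -182.3] lat 0.09
-37 [ 572.3 -182.2] lat -0.4
```

Emit:
{"method": "step_arm", "body": {
  "deltas": [-2,1.5,-15,-1.2,60,-2,1.5,-30,-1.2,60,-2,1.3,-35,0,60,0,0,-35,0,60,0,0,-35,0,60,0,0,-25,0,60,0,0,-15,0,60,0,0,-10,0,60,0,0,-5,0,60,0,0,0,0,60]
}}

```text
time: 4.0
tool_pos: [545.4, 198.2, 22.0]
tcp_rot: [-3.142, -0.0, -0.093]
contact_force: [-0.6, 0.1, 1.1]
grip_width: 60.2
finger_force: 0.0
```

Emit:
{"method": "step_arm", "body": {
  "deltas": [0,-0.8,-4,0,60,0,0,-2.5,0,60,0,0,0,0,60,0,0,0,0,45,0,0,0,0,34,0,0,0,0,20,0,0,0,0,20,0,0,0,0,20,0,0,0,0,20,0,0,0,0,20]
}}

```text
time: 5.25
tool_pos: [545.2, 197.3, 15.3]
tcp_rot: [3.141, -0.0, -0.093]
contact_force: [0.3, -0.3, 0.6]
grip_width: 32.1
finger_force: 30.0
```

Emit:
{"method": "step_arm", "body": {
  "deltas": [0,0,10,0,20,0,0,30,0,20,0,0,45,0,20,0,-15,40,0,20,4,-30,5,1.8,20,5,-45,0,2,20,6,-50,0,3,20,6,-50,0,3,20,6,-50,0,3,20,6,-45,0,3,20]
}}

```text
time: 6.5
tool_pos: [578.0, -89.3, 145.7]
tcp_rot: [3.142, -0.0, 0.184]
contact_force: [0.8, 0.8, -1.4]
grip_width: 32.3
finger_force: 30.0
```

Emit:
{"method": "step_arm", "body": {
  "deltas": [5,-40,0,0,20,2,-28,0,0,20,1,-15,0,0,20,0,-6,0,0,20,0,0,0,0,20,0,0,0,0,20,0,0,0,0,20,0,0,0,0,20,0,0,0,0,20,0,0,0,0,20]
}}

```text
time: 7.75
tool_pos: [586.2, -176.6, 145.2]
tcp_rot: [3.142, 0.0, 0.183]
contact_force: [0.3, 0.1, -1.7]
grip_width: 32.1
finger_force: 30.0
```

```bash
python3 - <<'E'
from h import *
o=get_obs();print(o["tool_pos"],o["tcp_rot"],o["moment"],o["grip_width"])
p,im=snap("wrist","w3");p2,im2=snap("scene","s3")
a=cv2.resize(im[40:400,180:460],None,fx=1.6,fy=1.6);b=cv2.resize(im2[170:290,270:360],None,fx=3.8,fy=4.8)
cv2.imwrite("pics/c3.png",np.hstack([a,b]))
E
```

```text
[ 586.15523391 -176.58194169  145.23010182] [3.14150467e+00 5.24419491e-05 1.83214740e-01] [-0.00368199  0.03489645 -0.00269134] 32.06454032066447
```

View pics/c3.png

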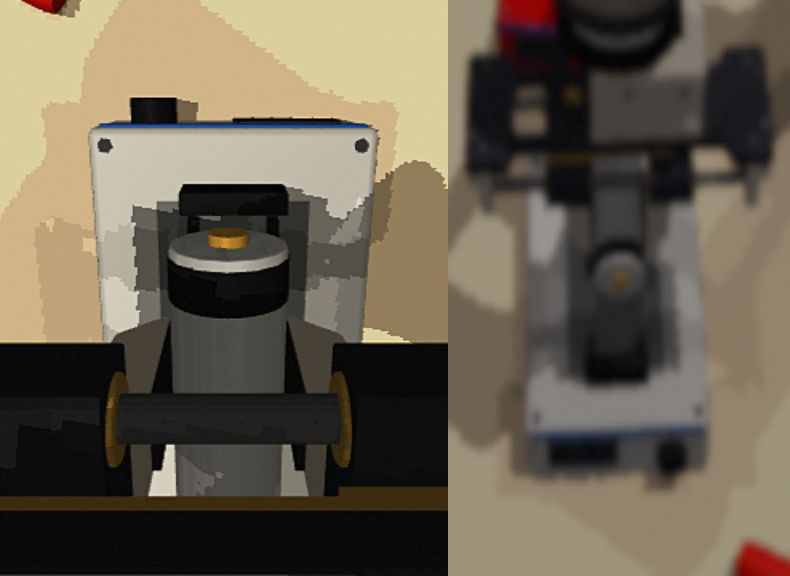

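```bash
python3 - <<'E'
from h import *
p,im=load("w3");t=np.array([586.16,-176.58,145.23]);a=0.1832;u=np.array([np.cos(a),np.sin(a),0]);z=np.array([0,0,1.])
for g in (2,4,6):
  for th in (0,5,10):
    r=np.radians(th);d=u*np.cos(r)+z*np.sin(r);v=z*np.cos(r)-u*np.sin(r);c=t+z*13.2-g*d
    print(g,th,proj(p,[c+45*d,c+42*d+16.5*v,c+42*d-16.5*v, c+30*d+16.5*v]).round(1).tolist())
E
```

```text
2 0 [[323.2, 182.8], [323.2, 200.6], [323.1, 180.5], [323.2, 229.2]]
2 5 [[323.2, 185.3], [323.2, 207.2], [323.1, 179.6], [323.2, 235.1]]
2 10 [[323.2, 188.7], [323.2, 214.7], [323.1, 179.4], [323.2, 241.4]]
4 0 [[323.2, 187.3], [323.2, 205.4], [323.1, 184.5], [323.2, 233.8]]
4 5 [[323.2, 189.8], [323.2, 211.9], [323.1, 183.6], [323.2, 239.5]]
4 10 [[323.2, 193.1], [323.2, 219.3], [323.1, 183.4], [323.2, 245.7]]
6 0 [[323.1, 191.7], [323.2, 210.3], [323.1, 188.5], [323.2, 238.4]]
6 5 [[323.2, 194.2], [323.2, 216.7], [323.1, 187.6], [323.2, 244.0]]
6 10 [[323.2, 197.4], [323.2, 223.8], [323.1, 187.3], [323.2, 249.9]]
```

Cell held nearly level, button at about (322,190), aligned with the bay. Lowering next, so the wall raises the button end.

Emit:
{"method": "step_arm", "body": {
  "deltas": [0,-2.5,-15,0,20,0,0,-25,0,20,0,0,-15,0,20,0,0,-5,0,20,0,0,-2,0,20,0,0,-2,0,20,0,0,-2,0,20,0,0,-2,0,20,0,0,-1,0,20,0,0,0,0,20]
}}

```text
time: 9.1
tool_pos: [585.8, -179.5, 77.5]
tcp_rot: [3.141, 0.0, 0.183]
contact_force: [-4.8, 0.5, 6.1]
grip_width: 32.1
finger_force: 30.0
```

Emit:
{"method": "step_arm", "body": {
  "deltas": [0,0,-1,0,20,0,0,-1,0,20,0,0,-1,0,20,0,0,-1,0,20,0,0,-0.5,0,20,0,0,0,0,20,0,0,0,0,20,0,0,0,0,20,0,0,0,0,20,0,0,0,0,20]
}}

```text
time: 10.35
tool_pos: [585.1, -179.6, 72.9]
tcp_rot: [3.141, 0.002, 0.183]
contact_force: [-8.3, -1.0, 7.6]
grip_width: 32.7
finger_force: 30.0
```

```bash
python3 - <<'E'
from h import *
o=get_obs();print(o["tool_pos"],o["moment"],o["contact_force"])
p,im=snap("wrist","w4")
cv2.imwrite("pics/c4.png",cv2.resize(im[40:320,200:440],None,fx=2,fy=2))
t=o["tool_pos"];a=0.1832;u=np.array([np.cos(a),np.sin(a),0]);z=np.array([0,0,1.])
for th in (5,10,15,20):
    g=3.5;r=np.radians(th);d=u*np.cos(r)+z*np.sin(r);v=z*np.cos(r)-u*np.sin(r);c=t+z*13.2-g*d
    print(th,proj(p,[c+45*d,c+42*d+16.5*v,c+42*d-16.5*v, c+30*d+16.5*v]).round(1).tolist())
S=np.array([569.8,-182.1,71.5])
n=np.array([-u[1],u[0],0])
print(proj(p,[S+45*u+s*23*n+5.5*z for s in(1,-1)]).round(1))
E
```

```text
[ 585.05363064 -179.62500991   72.92381985] [-0.08472623  1.06156074  0.00713743] [-8.33367379 -0.98921116  7.63196653]
5 [[323.3, 188.8], [323.4, 211.0], [323.2, 182.7], [323.3, 238.6]]
10 [[323.3, 192.1], [323.4, 218.4], [323.2, 182.5], [323.3, 244.8]]
15 [[323.3, 196.4], [323.4, 226.5], [323.2, 183.0], [323.3, 251.4]]
20 [[323.3, 201.4], [323.4, 235.4], [323.2, 184.2], [323.3, 258.3]]
[[273.6 205.8]
 [371.3 205.9]]
```

View pics/c4.png

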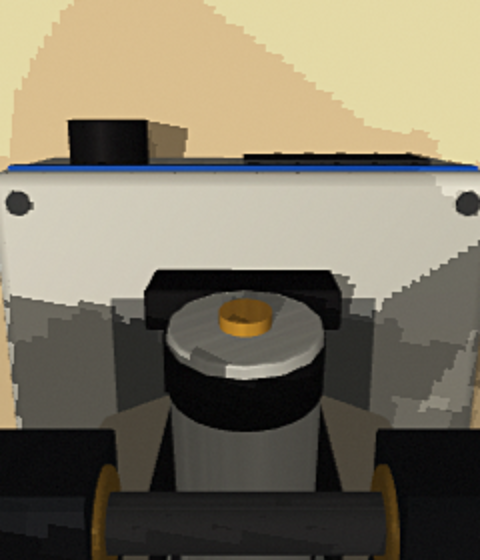

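Cell tilted about 15°, button end on the wall top at (322,197). Pushing back into the spring.

Emit:
{"method": "step_arm", "body": {
  "deltas": [-2,0,0,0,20,-2,-0.4,0,0,20,-2,-0.4,0,0,20,-2,-0.4,0,0,20,-2,-0.4,0,0,20,-2,-0.4,0,0,20,-2,-0.4,0,0,20,-2,-0.4,0,0,20,-2,-0.4,0,0,20,0,0,0,0,20]
}}

```text
time: 11.65
tool_pos: [568.6, -182.3, 71.4]
tcp_rot: [3.141, -0.001, 0.183]
contact_force: [6.8, 0.5, -0.6]
grip_width: 32.5
finger_force: 30.0
```

```bash
python3 - <<'E'
from h import *
o=get_obs();print(o["tool_pos"],o["moment"],o["contact_force"])
t=o["tool_pos"];a=0.1832;u=np.array([np.cos(a),np.sin(a),0]);n=np.array([-u[1],u[0],0]);z=np.array([0,0,1.]);S=np.array([569.8,-182.1,71.5])
print("seat x,y",(t-S)@u,(t-S)@n)
p,im=snap("wrist","w5")
cv2.imwrite("pics/c5.png",cv2.resize(im[40:320,200:440],None,fx=2,fy=2))
for th in (5,10,15,20):
    g=3.5;r=np.radians(th);d=u*np.cos(r)+z*np.sin(r);v=z*np.cos(r)-u*np.sin(r);c=t+z*13.2-g*d
    print(th,proj(p,[c+45*d,c+42*d+16.5*v,c+42*d-16.5*v, c+30*d+16.5*v]).round(1).tolist())
print(proj(p,[S+45*u+s*23*n+5.5*z for s in(1,-1)]).round(1))
E
```

```text
[ 568.63199398 -182.30699767   71.42187644] [ 0.07942522 -1.12535853  0.07124294] [ 6.75662144  0.46891172 -0.61600776]
seat x,y -1.1861705323379093 0.009250053634379196
5 [[323.2, 188.6], [323.2, 210.6], [323.1, 182.6], [323.2, 238.3]]
10 [[323.2, 191.9], [323.2, 218.0], [323.1, 182.4], [323.2, 244.5]]
15 [[323.2, 196.1], [323.2, 226.1], [323.1, 182.9], [323.2, 251.1]]
20 [[323.2, 201.2], [323.3, 235.0], [323.1, 184.1], [323.2, 258.0]]
[[272.3 171.8]
 [374.  171.9]]
```

View pics/c5.png

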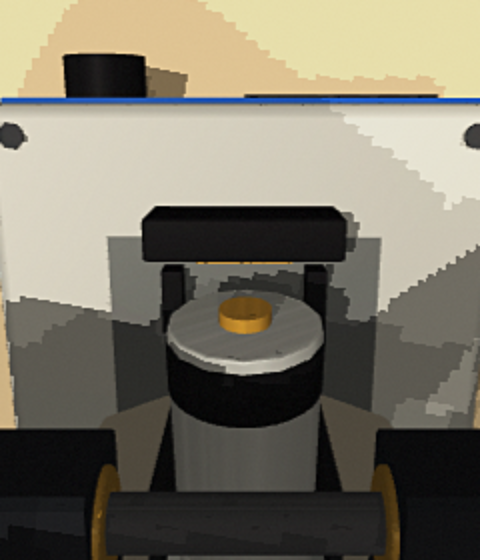

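Cell is tilted, clear of the wall, with the spring compressed (about 7 N). Now tipping the button end down.

Emit:
{"method": "step_arm", "body": {
  "deltas": [-1.5,-0.2,0,0,20,0,0,-1.5,0,20,0,0,-1.5,0,20,0,0,-1.5,0,20,0,0,-1.5,0,20,0,0,-1.5,0,20,0,0,-1.5,0,20,0,0,-1.5,0,20,0,0,0,0,20,0,0,0,0,20]
}}

```text
time: 12.95
tool_pos: [567.7, -182.5, 61.5]
tcp_rot: [3.141, -0.002, 0.183]
contact_force: [7.0, 0.4, 2.3]
grip_width: 32.3
finger_force: 30.0
```

Emit:
{"method": "step_arm", "body": {
  "deltas": [0,0,-0.8,0,20,0,0,-0.8,0,20,0,0,-0.8,0,20,0,0,-0.8,0,20,0,0,0,0,20,0,0,0,0,20,0,0,0,0,20,0,0,0,0,20,0,0,0,0,20,0,0,0,0,20]
}}

```text
time: 14.2
tool_pos: [567.7, -182.5, 58.3]
tcp_rot: [3.141, -0.002, 0.183]
contact_force: [7.7, 1.0, 2.1]
grip_width: 32.2
finger_force: 30.0
```

```bash
python3 - <<'E'
from h import *
o=get_obs();print(o["tool_pos"],o["moment"],o["contact_force"])
p,im=snap("wrist","w6")
cv2.imwrite("pics/c6.png",cv2.resize(im[40:320,200:440],None,fx=2,fy=2))
t=o["tool_pos"];a=0.1832;u=np.array([np.cos(a),np.sin(a),0]);z=np.array([0,0,1.])
for th in (0,3,6,10):
    g=3.5;r=np.radians(th);d=u*np.cos(r)+z*np.sin(r);v=z*np.cos(r)-u*np.sin(r);c=t+z*13.2-g*d
    print(th,proj(p,[c+45*d,c+42*d+16.5*v,c+42*d-16.5*v, c+30*d+16.5*v]).round(1).tolist())
E
```

```text
[ 567.66299771 -182.47882012   58.3437288 ] [ 0.18725303 -0.9814471  -0.04874421] [7.69949099 0.97335599 2.06181679]
0 [[323.2, 186.0], [323.3, 204.0], [323.1, 183.5], [323.3, 232.4]]
3 [[323.2, 187.4], [323.3, 207.8], [323.1, 182.9], [323.3, 235.8]]
6 [[323.2, 189.1], [323.3, 211.9], [323.1, 182.5], [323.3, 239.4]]
10 [[323.2, 191.8], [323.3, 217.8], [323.1, 182.3], [323.3, 244.4]]
```

View pics/c6.png

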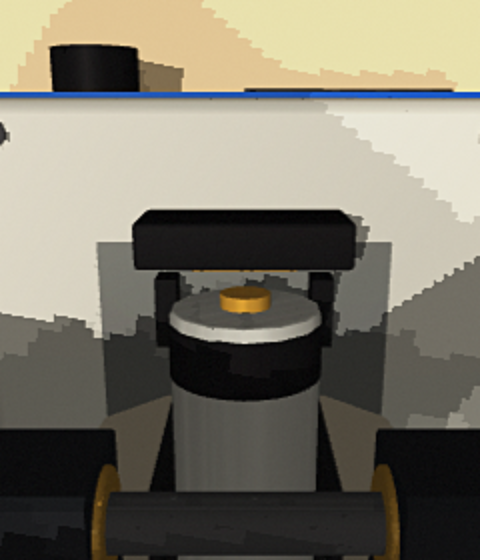

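Face rim at image row ~212 means the button end is still about 5° up. Going lower.

Emit:
{"method": "step_arm", "body": {
  "deltas": [0,0,-0.6,0,20,0,0,-0.6,0,20,0,0,-0.6,0,20,0,0,0,0,20,0,0,0,0,20,0,0,0,0,20,0,0,0,0,20,0,0,0,0,20,0,0,0,0,20,0,0,0,0,20]
}}

```text
time: 15.5
tool_pos: [567.7, -182.5, 57.2]
tcp_rot: [3.141, -0.002, 0.183]
contact_force: [6.2, 1.8, 6.4]
grip_width: 32.3
finger_force: 30.0
```

```bash
python3 - <<'E'
from h import *
p,im=snap("wrist","w7")
for f in ("w3","w5","w6","w7"):
    p,im=load(f);g=cv2.cvtColor(im,cv2.COLOR_BGR2GRAY).astype(int)
    print(f,g[176:250:1,316:330].mean(1).round().astype(int).tolist())
E
```

```text
w3 [48, 48, 40, 41, 40, 39, 48, 55, 55, 53, 51, 46, 95, 143, 136, 134, 134, 137, 138, 76, 62, 67, 69, 69, 68, 64, 64, 131, 188, 181, 180, 180, 183, 198, 63, 4, 15, 17, 17, 17, 18, 17, 17, 17, 17, 17, 16, 18, 17, 17, 15, 11, 8, 8, 8, 7, 9, 8, 8, 8, 8, 4, 0, 86, 79, 76, 76, 76, 76, 76, 76, 77, 76, 76]
w5 [104, 102, 78, 50, 47, 46, 45, 44, 41, 84, 79, 73, 73, 79, 78, 78, 78, 78, 78, 78, 79, 72, 73, 77, 142, 142, 140, 140, 140, 143, 123, 94, 98, 99, 99, 100, 99, 99, 100, 101, 101, 101, 95, 96, 144, 212, 185, 179, 180, 184, 201, 63, 5, 14, 14, 8, 9, 9, 8, 10, 9, 9, 8, 8, 9, 8, 8, 8, 7, 8, 7, 7, 7, 8]
w6 [119, 115, 114, 107, 77, 76, 68, 63, 62, 62, 62, 59, 53, 100, 158, 150, 149, 149, 150, 158, 89, 71, 75, 76, 78, 78, 74, 70, 111, 207, 199, 197, 196, 199, 209, 158, 0, 15, 19, 20, 20, 20, 19, 19, 20, 19, 20, 19, 20, 19, 20, 16, 11, 9, 10, 10, 10, 9, 9, 10, 8, 8, 6, 2, 41, 94, 87, 85, 85, 86, 85, 86, 86, 86]
w7 [152, 114, 115, 112, 82, 51, 54, 66, 62, 61, 60, 58, 50, 136, 155, 150, 148, 149, 151, 157, 75, 73, 77, 77, 80, 78, 72, 79, 169, 204, 199, 197, 199, 195, 214, 44, 8, 18, 20, 20, 20, 19, 19, 20, 19, 20, 20, 19, 19, 19, 20, 17, 11, 9, 10, 10, 9, 10, 10, 10, 8, 7, 6, 0, 89, 90, 86, 86, 86, 85, 86, 86, 86, 86]
```

The rim and band rows now match the level pose, so the cell is level on the floor. Easing it forward onto the fixed contact, then releasing.

Emit:
{"method": "step_arm", "body": {
  "deltas": [1,0.2,0,0,20,1,0.2,0,0,20,1,0.2,0,0,20,1,0.2,0,0,20,0.8,0.1,0,0,20,0,0,0,0,20,0,0,0,0,20,0,0,0,0,20,0,0,0,0,20,0,0,0,0,20]
}}

```text
time: 16.8
tool_pos: [571.3, -181.8, 57.2]
tcp_rot: [3.141, -0.0, 0.183]
contact_force: [1.3, 0.6, 8.5]
grip_width: 32.3
finger_force: 30.0
```

Emit:
{"method": "step_arm", "body": {
  "deltas": [0,0,0,0,36,0,0,0,0,44,0,0,0,0,55,0,0,0,0,60,0,0,0,0,60,0,0,10,0,60,0,0,30,0,60,0,0,40,0,60,0,0,40,0,60,0,0,20,0,60]
}}

```text
time: 18.05
tool_pos: [572.3, -182.0, 199.8]
tcp_rot: [3.139, -0.004, 0.183]
contact_force: [0.1, 0.4, -0.3]
grip_width: 59.8
finger_force: 0.0
```

Emit:
{"method": "step_arm", "body": {
  "deltas": [-10,0,10,0,60,-10,0,5,0,60,-5,0,0,0,60,0,0,0,0,60,0,0,0,0,60,0,0,0,0,60,0,0,0,0,60,0,0,0,0,60,0,0,0,0,60,0,0,0,0,60]
}}

```text
time: 19.3
tool_pos: [546.5, -181.6, 211.2]
tcp_rot: [3.142, 0.0, 0.183]
contact_force: [0.2, -0.6, 0.0]
grip_width: 60.1
finger_force: 0.0
```

```bash
python3 - <<'E'
from h import *
o=get_obs();print(o["tool_pos"],o["contact_force"])
p,im=snap("wrist","w8");p2,im2=snap("scene","s8")
u=np.array([np.cos(.1832),np.sin(.1832),0]);n=np.array([-u[1],u[0],0]);z=np.array([0,0,1.]);S=np.array([569.8,-182.1,71.5])
print(proj(p,[S+x*u+16.5*z for x in(-45,31,42)]+[S+45*u]+[S+s*16.5*n for s in(1,-1)]).round(1).tolist())
a=cv2.resize(im[60:270,230:400],None,fx=2.8,fy=2.8);b=cv2.resize(im2[190:280,280:350],None,fx=4.4,fy=588/90)
cv2.imwrite("pics/c8.png",np.hstack([a,b]))
E
```

```text
[ 546.46305782 -181.61270294  211.24728631] [ 0.22449916 -0.60049225  0.03984875]
[[328.2, 217.3], [328.8, 128.4], [328.8, 114.3], [328.5, 109.6], [309.4, 162.6], [347.0, 162.6]]
```

View pics/c8.png

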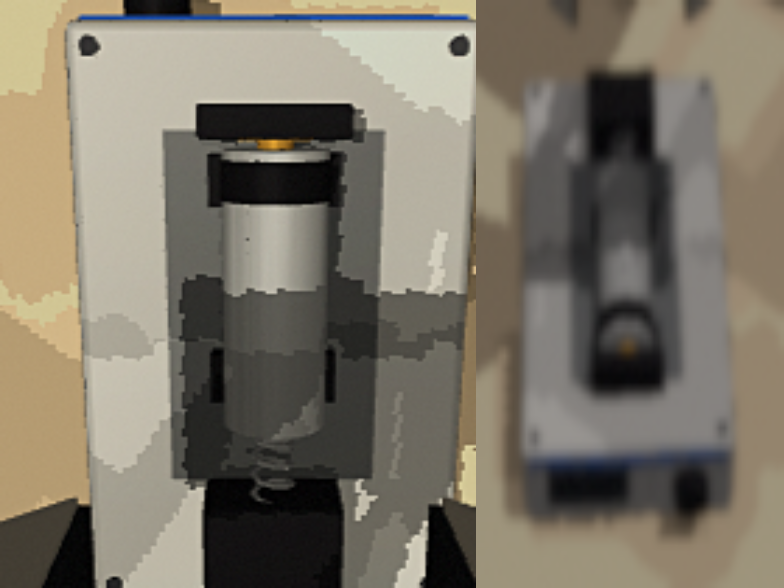

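The cell lies in line in the bay, with its button at the wall around crop (275,143) and the spring against its flat end at (270,440). One numeric check that it is level.

```bash
python3 - <<'E'
from h import *
u=np.array([np.cos(.1832),np.sin(.1832),0]);n=np.array([-u[1],u[0],0]);z=np.array([0,0,1.]);S=np.array([569.8,-182.1,71.5])
p,im=load("s8");hs=cv2.cvtColor(im,cv2.COLOR_BGR2HSV)
m=((hs[...,1]>110)&(hs[...,0]>8)&(hs[...,0]<28));m[:225]=0;m[262:]=0;m[:,:295]=0;m[:,:][:,335:]=0
yx=np.argwhere(m);print("orange",len(yx),yx.mean(0) if len(yx) else 0)
for th in (0,3,6):
    r=np.radians(th);d=u*np.cos(r)+z*np.sin(r);v=z*np.cos(r)-u*np.sin(r);c=S-45*u-16.5*z+16.5*v+45*d
    print(th,"scene btn",proj(p,[c+45*d,c+43.5*d+5.5*v,c+42*d+16.5*v,c+27*d+16.5*v]).round(1).tolist())
print("walltop",proj(p,[S+45*u+5.5*z]).round(1))
g=cv2.cvtColor(im,cv2.COLOR_BGR2GRAY);print(g[222:256,308:314].mean(1).round().astype(int).tolist())
p,im=load("w8");g=cv2.cvtColor(im,cv2.COLOR_BGR2GRAY)
print("w8 col",g[104:140,326:332].mean(1).round().astype(int).tolist())
for th in (0,3,6):
    r=np.radians(th);d=u*np.cos(r)+z*np.sin(r);v=z*np.cos(r)-u*np.sin(r);c=S-45*u-16.5*z+16.5*v+45*d
    q=proj(p,[c+42*d+16.5*v,c+20*d+16.5*n,c+20*d-16.5*n,c-40*d+16.5*n,c-40*d-16.5*n]);print(th,q[0].round(1),q[2,0]-q[1,0],q[4,0]-q[3,0],q[1:,1].round())
for v in (142,152,200,207): print(v,g[v,302:356].tolist())
E
```

```text
orange 7 [243.28571429 314.        ]
0 scene btn [[314.0, 244.0], [314.0, 242.4], [314.0, 239.6], [313.8, 234.9]]
3 scene btn [[314.0, 242.7], [314.0, 241.0], [313.9, 238.0], [313.8, 233.6]]
6 scene btn [[314.0, 241.3], [314.0, 239.6], [313.9, 236.4], [313.7, 232.1]]
walltop [[314.  242.8]]
[64, 68, 70, 70, 72, 80, 94, 103, 106, 106, 107, 106, 102, 86, 55, 29, 35, 58, 71, 71, 65, 51, 28, 16, 12, 8, 8, 28, 69, 108, 128, 131, 131, 132]
w8 col [22, 21, 21, 20, 15, 24, 154, 141, 142, 75, 126, 196, 190, 211, 0, 14, 20, 19, 20, 20, 20, 19, 20, 21, 19, 19, 20, 15, 2, 150, 193, 183, 182, 181, 181, 179]
0 [328.8 114.3] 38.39127871849922 36.256571138530205 [140. 140. 206. 206.]
3 [328.9 117. ] 38.779048451019605 36.25381296518543 [141. 141. 207. 207.]
6 [329.  120.1] 39.16080244186827 36.24559411036455 [143. 143. 208. 208.]
142 [101, 102, 99, 99, 103, 99, 100, 85, 102, 115, 129, 143, 137, 138, 143, 150, 156, 154, 161, 164, 167, 175, 178, 181, 182, 183, 183, 179, 178, 175, 171, 161, 157, 149, 145, 142, 139, 132, 126, 124, 115, 112, 105, 88, 72, 53, 45, 44, 53, 106, 98, 96, 97, 97]
152 [99, 100, 100, 101, 100, 99, 100, 95, 97, 116, 129, 142, 138, 137, 142, 153, 156, 157, 162, 165, 167, 174, 179, 183, 179, 181, 181, 178, 174, 172, 165, 159, 155, 148, 147, 141, 137, 132, 127, 119, 113, 112, 99, 85, 69, 47, 47, 48, 53, 102, 97, 96, 94, 95]
200 [34, 39, 39, 16, 5, 4, 1, 11, 48, 64, 60, 67, 65, 62, 63, 67, 67, 65, 69, 70, 68, 68, 71, 72, 70, 70, 73, 70, 71, 69, 68, 68, 68, 68, 67, 65, 65, 66, 64, 64, 65, 79, 74, 64, 13, 6, 11, 26, 60, 56, 55, 57, 55, 56]
207 [37, 35, 35, 36, 39, 38, 38, 39, 50, 60, 61, 66, 65, 63, 63, 66, 69, 64, 68, 67, 65, 69, 71, 72, 70, 71, 70, 70, 71, 70, 69, 68, 68, 68, 66, 69, 103, 97, 92, 90, 89, 81, 67, 63, 55, 57, 57, 54, 57, 55, 55, 56, 53, 55]
```

```bash
python3 -c "
from plant import *
print(close_job())"
```

```text
the job is handed in; nothing more can be done
None
```

The long cell is loaded in the pump drive's bay, level, with its button at the fixed contact and the spring behind its flat end. The gripper is open and clear, and I handed the job in at about 19.5 s of the 42 s allowed. I couldn't read the spring travel directly, so seating was judged from the camera images.

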